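Push the washing-tablet tub home into the corner rail

TASK

Push the large washing-tablet tub along the counter into the inside corner of the low metal rail, so that its long side sits flush along the long rail and its end is up against the short rail. Only push it with the fingers, never lift it or tip it, and leave everything else where it stands.

Things in the scene. Friction and masses are not known exactly. Their poses are not given: they have to be found in the camera images.
- tub: The large, low tub to push: white plastic box with a flat grey lid, 95 mm (its own x) by 140 mm (its own y), 80 mm tall, 0.4 to 0.8 kg. Origin at the centre of its underside, z up. It stands loose on the counter, nearer the robot than the rail, its axes turned up to 25 degrees from the rail's.
- rail: Fixed L-shaped aluminium rail beyond the tub, 30 mm tall, 10 mm thick, turned up to 10 degrees. Origin on the counter at the inside corner. Long rail: inner face is the plane x = 0, runs 520 mm from the corner to -y. Short rail, at the left end: inner face y = 0, runs 100 mm from the corner to -x. The tub is home with its centre at x = -47.5 mm, y = -70 mm of this frame, axes parallel.
- small_tub: Bystander: small square tub of the same make, white with a grey lid, 60 by 60 mm, 65 mm tall. Origin at the centre of its underside. Stands loose beside the large tub, to its left or its right.
- softener: Bystander: white bottle, 68 mm in diameter, 170 mm tall, standing loose beyond the short rail, to the left. Origin at the centre of its underside.
- scoop_cup: Bystander: clear plastic measuring cup, 64 mm across the rim, 60 mm tall, standing loose at the near right. Origin at the centre of its underside.
- lint_brush: Bystander: flat wooden lint brush, 180 mm long, 44 mm wide, 22 mm tall, lying loose at the far right, its length pointing roughly away from the robot. Origin under its middle.
Things that resemble listed ones, but are neither listed nor needed, are in the scene too. What is shaped like the tub but yellow is not meant.

How it is judged:
By the outcome, as a careful person would: the job done as asked, in the order asked, and still so for the second after the job is handed in, with the robot touching nothing.
It also fails if it takes over 54 s, if anything falls off the work surface, if the arm or the gripper's body presses on something with over 40 N, if the wrist force passes 120 N, or if a joint passes its speed limit or range.

ROBOT

A 6-joint arm with a two-finger parallel gripper is mounted at the origin on the work surface. World frame = base frame: x ahead of the robot, y to its left, z up, the work surface at z = 0. Lengths are in mm, angles in rad, forces in N, time in s.
With the tool pointing down it reaches from about 300 to 775 mm from the base axis. Payload 14.6 kg.
Tool frame: the origin (TCP) lies on the centre line of the jaws, within the pads' length; the fingertips stand 19 mm ahead of it and the grasp point (between the pads) is the TCP (bot.tip_reach is the distance from the TCP to the fingertips, in mm); z points along the fingers, y is the line along which they close (so a half turn about z gives the same grasp; the last joint's range is limited). The gripper opens to 85 mm and grips with 20 to 120 N. Pads are 22 mm wide; open, the fingers measure 114 mm over their backs; the gripper's body (76 mm by 85 mm) begins 54 mm behind the grasp point. The pads swing forward as they close: fully open they stand 13 mm farther back than shut.
Start: joints at [-1.256, 0.3, 1.521, -0, 1.321, -0.067], TCP at [204.918, -510.39, 250.281] pointing down, gripper open.
Joint ranges: [-3.03, 3.03], [-0.79, 2.21], [0.23, 2.52], [-1.04, 4.18], [0, 3.07], [-2.55, 2.55]. Speed limits (rad/s): [2.22, 2.22, 2.57, 3.14, 3.14, 3.14].

INTERFACE

Orientations are given as a unit quaternion [w, x, y, z].
In Python, from rig import bot gives the robot as it stands. Calls block until the motion is done:
- bot.move_to(position, orientation): joint-space move of the TCP to a pose.
- bot.servo_line(position, attitude=None, speed=150, until_force=None): straight line of the TCP; attitude=None keeps the orientation; speed is the mean speed in mm/s. With until_force (N) it stops when the force on the tool has changed by that much, and returns True; else False.
- bot.move_joints(angles): joint-space move.
- bot.move_gripper(opening, grip_force=None): finger opening in mm; grip_force is the grip in N (None keeps the last); returns when the fingers have stopped.
- bot.dwell(seconds).
- bot.ik(position, orientation): joint angles nearest the present ones, or None.
- bot.read_state(): the state.
- bot.read_camera(name): name is "scene" or "side" or "wrist"; returns a dict with "image" (400x640x3 uint8, blue, green, red), "depth" (400x640 float32, mm along the optical axis (not along the pixel's ray), 0 where there is no reading), "fovy" (degrees; the focal length in pixels is half the picture's height over the tangent of half this angle, whatever the lens; pixels are square), "cx", "cy" (the principal point, pixels), "eye" and "attitude" of the camera in the world; the wrist camera has in their place "mount" (4x4, takes a point from camera to tool coordinates, whose origin is the TCP and whose axes are the flange's). Camera axes: x right, y down, z forward; pixel columns grow to the right and rows downward; lengths in mm; the calibration is good to about 2 mm. A picture is of the moment at which its call begins: read the wrist's pose just before it.
A pose or a line that the arm cannot do raises bot.MotionError and nothing moves.
- bot.finish_job(): hands the job in; it is judged then, once.
The state is a dict: "clock": time; "joint_positions": joint angles; "qvel": joint speeds; "effort": joint torques, N m; "ee_pos": TCP position; "tool_rot": TCP orientation; "ft_force": force on the tool from outside, world axes, zero at the start; "moment": the same for the moment, N m; "grip_width": finger opening in mm; "grip_force": force on a finger pad.
Only numpy, scipy, OpenCV 4.12 (cv2) and the standard library are available. Lean on these libraries where they do the work, as an engineer would, in place of code of your own. Each camera call takes 0.05 s, during which the arm holds its last target. There are 200 camera calls.

## Working session

There is one attempt and no reset: what is moved stays moved. The work goes in short steps, each a Python script; the robot and the scene stay as the last script left them, time stands still between calls to the robot, and variables do not carry over. Pictures are saved under pics/ and viewed, at most 10 in all, crops included, and the job is handed in when it is done.

```bash
mkdir -p pics; ls; cat > h.py <<'E'
import numpy as np, cv2
from scipy.spatial.transform import Rotation as R
from rig import bot
def rot(q): return R.from_quat(np.array(q)[[1,2,3,0]]).as_matrix()
def cloud(c):
    f=200/np.tan(np.radians(c["fovy"]/2)); v,u=np.mgrid[:400,:640]; d=c["depth"]
    P=np.stack([(u-c["cx"])/f*d,(v-c["cy"])/f*d,d],-1)
    W=P@rot(c["attitude"]).T+np.array(c["eye"]); W[d==0]=np.nan
    return W
E
python3 - <<'E'
from h import *
for n in("scene","side"):
    c=bot.read_camera(n); cv2.imwrite(f"pics/{n}.png",c["image"]); np.savez(f"{n}.npz",**c); print(n,c["eye"],c["attitude"],c["fovy"])
print(bot.read_state()["clock"],bot.read_state()["tool_rot"])
E
```

```text
pics
scene [ 885.15728624 -273.03192775  855.34706607] [-0.22202972  0.85328825  0.45782526 -0.11400872] 56.138323897563595
side [ 359.20775944 1172.00942385  716.27404518] [ 0.02853895 -0.04489798  0.86009508 -0.5073521 ] 51.69120209592558
0.1 [-5.32995553e-04  9.81837235e-01  1.89724426e-01 -5.09077511e-05]
```

View pics/scene.png

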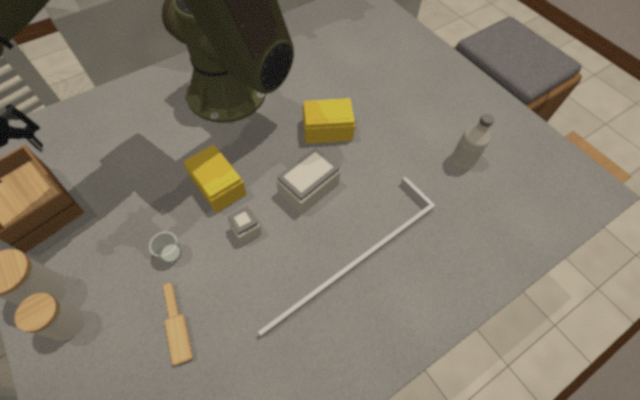

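View pics/side.png

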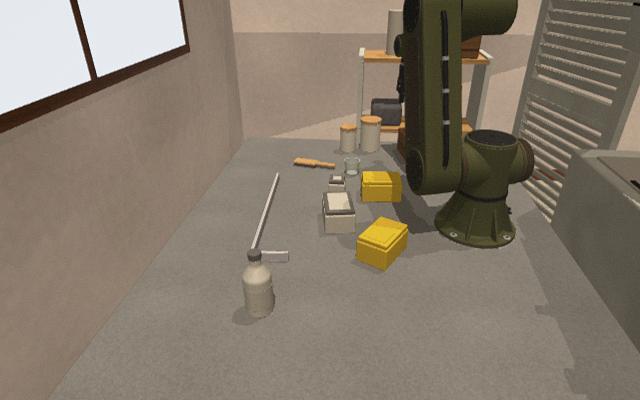

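The candidates in the scene picture are the white tub with a grey lid at (309,180), the small tub at (244,225), and yellow look-alikes at (215,178) and (329,121). I choose (309,180). The rail corner is at about (432,206), and the long rail runs to (262,333).

```bash
cat >> h.py <<'E'
def tubpts(W,img,zlo,zhi,box):
    x0,x1,y0,y1=box
    m=(W[...,2]>zlo)&(W[...,2]<zhi)&(W[...,0]>x0)&(W[...,0]<x1)&(W[...,1]>y0)&(W[...,1]<y1)
    return m
E
python3 - <<'E'
from h import *
c=dict(np.load("scene.npz")); W=cloud(c)
for n,(u,v) in dict(tub=(312,172),tubtopcorner=(309,157),small=(243,219),y1=(215,170),y2=(329,110),rc=(431,206),rs=(405,181),rl=(263,332),bottle=(472,150),cup=(165,248),tab=(380,280)).items(): print(n,W[v,u].round(1))
# components above the counter
Z=W[...,2]; m=((Z>12)&(Z<200)&(W[...,0]>200)).astype(np.uint8)
k,l,s,ce=cv2.connectedComponentsWithStats(m)
for i in range(1,k):
    if s[i,4]>60:
        P=W[l==i]; zt=np.percentile(P[:,2],97)
        T=P[P[:,2]>zt-8][:,:2].astype(np.float32); print(ce[i].round(),s[i,4],"top",zt.round(1),cv2.minAreaRect(T), np.percentile(P,[1,99],axis=0).round().tolist())
cr=c["image"][130:260,190:450]; cv2.imwrite("pics/crop.png",cv2.resize(cr,None,fx=3,fy=3,interpolation=cv2.INTER_CUBIC))
E
```

```text
tub [445.2  25.8  81.4]
tubtopcorner [401.9  45.4  80.4]
small [ 458.9 -178.9   66.7]
y1 [ 306.9 -172.8   80.9]
y2 [297.4 180.7  79.3]
rc [667.7 241.   28.1]
rs [573.7 234.7  28.9]
rl [ 701.  -268.8   31.4]
bottle [616.2 409.9  82. ]
cup [ 392.1 -368.     6.9]
tab [743.5  21.3  -1.4]
[273.  82.] 361 top 199.2 ((218.5567626953125, 57.71342468261719), (34.62081527709961, 130.79664611816406), 0.1522517204284668) [[201.0, -4.0, 154.0], [235.0, 119.0, 200.0]]
[328. 119.] 2032 top 82.5 ((296.592041015625, 177.65957641601562), (134.1689453125, 94.2916259765625), 61.67923355102539) [[235.0, 97.0, 14.0], [369.0, 243.0, 83.0]]
[473. 142.] 1241 top 169.9 ((596.88232421875, 435.41204833984375), (28.95448875427246, 32.56291198730469), 15.401747703552246) [[568.0, 400.0, 14.0], [630.0, 449.0, 171.0]]
[214. 177.] 2307 top 82.7 ((296.99896240234375, -179.00711059570312), (136.6464080810547, 89.20905303955078), 3.8917503356933594) [[233.0, -229.0, 14.0], [369.0, -132.0, 83.0]]
[307. 179.] 2451 top 82.6 ((437.3814697265625, 18.814376831054688), (89.75456237792969, 135.66578674316406), 10.4439239501953
[... 226 characters left out ...]
4. 224.] 773 top 67.5 ((456.210205078125, -180.64321899414062), (54.449684143066406, 53.94047164916992), 0.4198325574398041) [[430.0, -211.0, 13.0], [486.0, -152.0, 68.0]]
[ 34. 287.] 5506 top 146.1 ((344.44488525390625, -618.4891357421875), (50.231529235839844, 94.08549499511719), 77.03609466552734) [[201.0, -660.0, 14.0], [475.0, -584.0, 147.0]]
[164. 246.] 623 top 61.2 ((408.3369445800781, -362.21832275390625), (64.07164764404297, 61.448204040527344), 15.170021057128906) [[379.0, -391.0, 13.0], [439.0, -333.0, 62.0]]
[176. 329.] 1367 top 24.3 ((569.5527954101562, -418.2348937988281), (44.29834747314453, 179.08511352539062), 76.89378356933594) [[486.0, -454.0, 16.0], [657.0, -392.0, 25.0]]
```

View pics/crop.png

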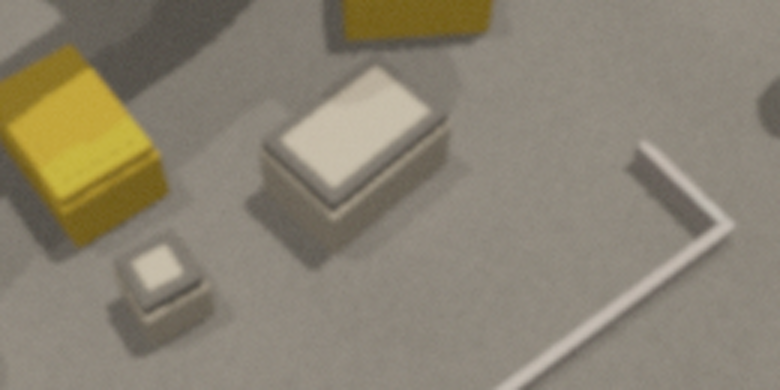

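The crop shows the large white tub with a grey lid at crop (355,150), apart from the small one at (165,280) and the yellow ones. The choice holds. Next I fit the rail and push the tub's long side toward the long rail with both open fingers.

```bash
cat >> h.py <<'E'
def rail(W):
    m=(W[...,2]>26)&(W[...,2]<34)
    C,ux,uy=np.array([660.8,241.8]),np.array([.9979,.0642]),np.array([-.0642,.9979])
    for _ in range(3):
        L=(W[...,:2]-C)@np.array([ux,uy]).T
        s=L[m&(abs(L[...,0]-5)<9)&(L[...,1]>-500)&(L[...,1]<-20)]
        a,b=np.polyfit(s[:,1],s[:,0],1)
        e=L[m&(abs(L[...,1]-5)<9)&(L[...,0]>-90)&(L[...,0]<-15)]
        C=C+ux*(b-5)+uy*(np.median(e[:,1])-5)
        uy=uy+a*ux; uy/=np.linalg.norm(uy); ux=np.array([uy[1],-uy[0]])
    return C,ux,uy
def tub(W,F):
    C,ux,uy=F; L=(W[...,:2]-C)@np.array([ux,uy]).T
    m=((W[...,2]>73)&(W[...,2]<90)&(L[...,0]>-320)&(L[...,0]<20)&(L[...,1]>-300)&(L[...,1]<20)&(W[...,0]>375)).astype(np.uint8)
    k,l,s,_=cv2.connectedComponentsWithStats(m); i=1+s[1:,4].argmax()
    (c,(w,h),a)=cv2.minAreaRect(L[l==i].astype(np.float32))
    if w>h: a-=90; w,h=h,w
    return np.array(c),(w,h),a
def pose(F,p,z,ydir):
    "world position/quaternion for rail-frame point p; ydir: tool y in the rail frame"
    C,ux,uy=F; P=C+p[0]*ux+p[1]*uy
    y=np.r_[ydir[0]*ux+ydir[1]*uy,0]; zz=np.array([0,0,-1.]); M=np.c_[np.cross(y,zz),y,zz]
    return np.r_[P,z],np.roll(R.from_matrix(M).as_quat(),1)
def look(F,name=None):
    c=bot.read_camera("scene"); 
    if name: cv2.imwrite(f"pics/{name}.png",c["image"])
    return tub(cloud(c),F)
E
python3 - <<'E'
from h import *
W=cloud(dict(np.load("scene.npz"))); F=rail(W); print(F,np.degrees(np.arctan2(F[1][1],F[1][0])),tub(W,F))
np.save("F.npy",np.array(F)); t,_,a=tub(W,F)
for p in [(t[0]-85,t[1]-5),(-106,t[1]),(-106,-70)]:
  for s in (1,-1): print(p,s,bot.ik(*pose(F,p,40,(0,s))))
for p in [(-47,t[1]-100),(-47,-150)]:
  for s in (1,-1): print(p,s,bot.ik(*pose(F,p,40,(s,0))))
print(bot.tip_reach)
E
```

```text
(array([661.09339825, 238.98484648]), array([0.99820974, 0.05981061]), array([-0.05981061,  0.99820974])) 3.4289422214563077 (array([-236.49229431, -206.42610168]), (89.90459442138672, 135.4690399169922), 6.835411548614502)
(np.float64(-321.49229431152344), np.float64(-211.4261016845703)) 1 [-7.92124933e-02  2.24634885e-01  2.21823052e+00 -4.44089210e-16
  6.98727248e-01 -1.70985515e+00]
(np.float64(-321.49229431152344), np.float64(-211.4261016845703)) -1 [-7.92124933e-02  2.24634885e-01  2.21823052e+00 -4.44089210e-16
  6.98727248e-01  1.43173750e+00]
(-106, np.float64(-206.4261016845703)) 1 [-1.76458080e-02  5.96531937e-01  1.63321591e+00 -4.44089210e-16
  9.11844810e-01 -1.64828847e+00]
(-106, np.float64(-206.4261016845703)) -1 [-1.76458080e-02  5.96531937e-01  1.63321591e+00 -4.44089210e-16
  9.11844810e-01  1.49330419e+00]
(-106, -70) 1 [ 2.20265092e-01  6.21878122e-01  1.58931601e+00 -4.44089210e-16
  9.30398525e-01 -1.41037757e+00]
(-106, -70) -1 [ 2.20265092e-01  6.21878122e-01  1.58931601e+00 -4.44089210e-16
  9.30398525e-01  1.73121509e+00]
(-47, np.float64(-306.4261016845703)) 1 [-1.67308509e-01  7.19343068e-01  1.41745748e+00 -4.44089210e-16
  1.00479210e+00 -2.27154841e-01]
(-47, np.float64(-306.4261016845703)) -1 None
(-47, -150) 1 [ 7.96290883e-02  7.05886351e-01  1.44144731e+00 -4.44089210e-16
  9.94258993e-01  1.97827567e-02]
(-47, -150) -1 None
19.0
```

```bash
python3 - <<'E'
from h import *
F=tuple(np.load("F.npy")); t,_,a=look(F)
bot.move_gripper(60)
p=(t[0]-82,t[1]); yd=(0,-1)
bot.move_to(*pose(F,p,180,yd)); 
print(bot.servo_line(pose(F,p,40,yd)[0],speed=120,until_force=8))
q=(t[0]+75-82,t[1]); print(bot.servo_line(pose(F,q,40,yd)[0],speed=60,until_force=15))
s=bot.read_state(); print(s["clock"],s["ee_pos"],s["ft_force"],s["grip_width"]); print(look(F,"p1"))
E
```

```text
False
False
5.225 [430.366312    17.80418664  40.1514644 ] [-0.10889926 -0.69507474 -0.86073467] 60.302664513048185
(array([-196.57633972, -209.2121582 ]), (118.2884750366211, 135.17306518554688), -1.3320388793945312)
```

View pics/p1.png

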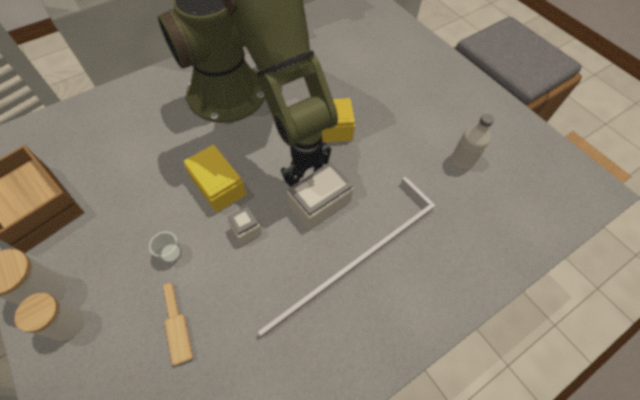

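The tub at (320,193) has squared up to the rail and sits against both fingers. I continue to the long rail.

```bash
python3 - <<'E'
from h import *
F=tuple(np.load("F.npy")); yd=(0,-1); y0=-207
print(bot.servo_line(pose(F,(-125,y0),40,yd)[0],speed=70,until_force=20))
print(bot.servo_line(pose(F,(-98,y0),40,yd)[0],speed=25,until_force=10))
s=bot.read_state(); print(s["clock"],(s["ee_pos"][:2]-F[0])@np.array(F[1:]).T,s["ft_force"])
bot.servo_line(pose(F,(-145,y0),40,yd)[0],speed=80)
bot.servo_line(pose(F,(-145,y0),130,yd)[0],speed=150)
yd=(1,0); p=(-46,-207-70-50)
bot.move_to(*pose(F,p,130,yd)); s=bot.read_state(); print(s["clock"]); print(look(F,"p2"))
E
```

```text
False
True
7.8667 [-106.76369247 -207.03798557] [-0.90494518 -0.18055128 -0.88445614]
10.775
(array([ -47.61199188, -209.71868896]), (89.33592224121094, 134.5510711669922), 0.13748250901699066)
```

View pics/p2.png

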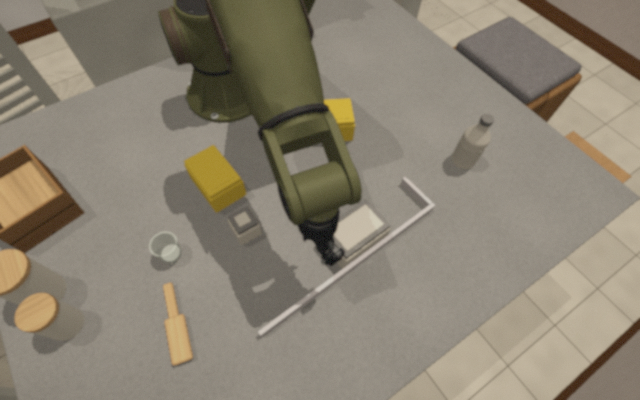

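The tub (360,228) is flush on the long rail. The gripper is at its right end, so I push it along to the short rail.

```bash
python3 - <<'E'
from h import *
F=tuple(np.load("F.npy")); A=np.array(F[1:]).T
bot.move_gripper(34); yd=(1,0); x=-46
def st(): s=bot.read_state(); return s["clock"],(s["ee_pos"][:2]-F[0])@A,s["ft_force"]
print(bot.servo_line(pose(F,(x,-327),40,yd)[0],speed=100,until_force=8))
print(bot.servo_line(pose(F,(x,-170),40,yd)[0],speed=60,until_force=20),st())
print(bot.servo_line(pose(F,(x,-143),40,yd)[0],speed=25,until_force=10),st())
bot.servo_line(pose(F,(x,-190),40,yd)[0],speed=80)
bot.servo_line(pose(F,(x,-190),130,yd)[0],speed=150)
bot.move_gripper(60)
bot.move_to(*pose(F,(-150,-75),130,(0,-1))); print(st()); print(look(F,"p3"))
E
```

```text
False
False (15.0083, array([ -46.02156193, -170.06844754]), array([-1.05470176, -3.1202585 , -0.04880001]))
True (15.7583, array([ -46.09344822, -151.48684626]), array([ 0.27518643, -3.39059806,  1.08232411]))
(19.075, array([-149.81950758,  -75.14601558]), array([-0.42104522,  0.8951087 ,  0.01248191]))
(array([-47.71766663, -69.25876617]), (89.62367248535156, 135.50950622558594), -0.04819488525390625)
```

View pics/p3.png

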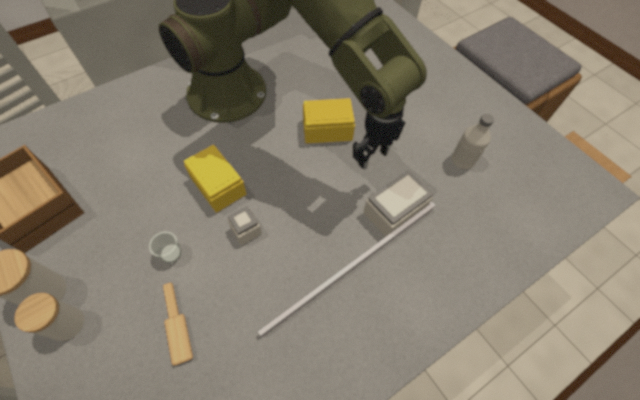

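The tub (400,203) is in the corner, within about 1 mm of home. I give it one gentle press against the long rail, back off, check and hand in.

```bash
python3 - <<'E'
from h import *
F=tuple(np.load("F.npy")); A=np.array(F[1:]).T; yd=(0,-1)
def st(): s=bot.read_state(); return s["clock"],(s["ee_pos"][:2]-F[0])@A,s["ft_force"]
bot.servo_line(pose(F,(-150,-75),40,yd)[0],speed=100,until_force=8)
print(bot.servo_line(pose(F,(-100,-75),40,yd)[0],speed=25,until_force=8),st())
bot.servo_line(pose(F,(-150,-75),40,yd)[0],speed=80)
bot.servo_line(pose(F,(-150,-75),180,yd)[0],speed=150)
bot.dwell(.3); t=look(F,"p4"); print(st(),t)
a,b=[cloud(dict(np.load("scene.npz"))),cloud(bot.read_camera("scene"))]
for n,(u,v) in dict(small=(243,219),bottle=(472,150),cup=(165,248),brush=(176,329)).items(): print(n,a[v,u].round(),b[v,u].round())
if np.all(abs(t[0]-[-47.5,-70])<2.5) and abs(t[2])<1: print(bot.finish_job())
E
```

```text
True (21.725, array([-106.81085843,  -75.05951247]), array([-0.24271856,  0.59329839,  0.01336366]))
(23.85, array([-150.06581084,  -75.01181549]), array([-0.08106267, -0.6113968 , -0.70951319])) (array([-48.00760269, -69.59785461]), (90.27808380126953, 135.3147430419922), -0.0347137451171875)
small [ 459. -179.   67.] [ 459. -179.   66.]
bottle [616. 410.  82.] [616. 411.  80.]
cup [ 392. -368.    7.] [ 390. -368.    3.]
brush [ 590. -421.   22.] [ 590. -421.   22.]
the job is handed in; nothing more can be done
None
```

The large tub is in the rail's inside corner, flush along the long rail and against the short rail, measured within about 0.5 mm and 0.1° of home; the small tub, softener, cup and brush show no movement, and the job was handed in at about 24 s.

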